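Post the used order tag into the returns box

TASK

Take the red order tag out of its wooden stand and push it, foot first, down through the slot in the top of the clear returns box, past the sprung rollers, until it drops right inside. The slot's plate slides and may sit off to one side, so feel for the slot and push gently: never press the tag or the hand hard on the box. Leave the green tag, the cup, the milk jug and the tamper where they stand.

Things in the scene. Friction and masses are not known exactly. Their poses are not given: they have to be found in the camera images.
- red_tag_centre (a point): Centre (half-way up) of the red tag, a rigid plastic paddle 8 mm thick, 92 tall, 45 g, upright in the stand. Blade (lower part): 60 mm wide, 42 tall, lower corners rounded to 8 mm radius. Tab on it, to be pinched across its thickness: 24 wide, 50 tall. x: width, y: thickness, z: up to the tab. Foot 46 mm below this point, shoulders (blade's top) 4 below, tab's top 46 above. White panel on each face.
- red_tag_foot (a point): Middle of the red tag's lower edge (its foot), 46 mm below its centre; same axes.
- green_tag_centre (a point): Centre of a green tag, same shape, in the stand's other groove, 90 mm away along the tags' width; which tag is in which groove varies. Leave it there.
- returns_box: Fixed returns box, 150 mm (x) by 120 (y); clear walls 5 thick, wooden floor 8 thick. Origin: centre of its underside, z up. On top lies an aluminium plate, 120 (x) by 88 (y) by 6 mm, upper face 140 mm above the origin, with the slot through it. The plate slides stiffly (80 N) along the box's y and was left anywhere up to 18 mm to either side; all that is on it goes along.
- box_top (a point): Point on the fixed box's axis, level with the plate's upper face, 140 mm above the box's underside; axes as the box. The slot is 64 mm long (box x) and 10.6 mm wide (box y), a thin black line along each long edge. In x it is centred on this point; in y its centre lies anywhere from -18 to +18 mm from it, which this reading does not tell.
- guide_level (a point): Point on the box's axis, 10 mm above the plate: top level of two black back guides on the slot's +y edge. They are 4 mm thick, 20 to 33 mm from the slot's middle in x either way, with a gap between for a finger. Their -y faces are flush with the slot's +y wall, 5.3 mm from its centre line: a tag slid in +y over the plate meets them when 1.3 mm past the slot's centre. They move with the plate.
- roller_level (a point): Point on the box's axis, 10 mm below the plate's upper face: level of a sprung rubber roller, 12 mm across, at each end of the slot (they move with the plate), 55 mm apart. The blade is pushed between them with some 3 to 12 N; they hold it by friction. With the shoulders 12 mm or more below the plate's upper face the released tag drops; the tab passes freely.
- stand: Fixed dark wooden stand, 173 mm (its x) by 46 mm (its y) by 22 mm tall, with two grooves end to end along its x; a tag stands in each with its foot 6 mm above the table, 16 mm deep in a groove 63 by 10.5 mm. Origin: centre of its underside.
- cup: White ceramic mug, rim radius 40 mm, 62 mm tall, handle at its +y; origin under its centre. Leave alone.
- jug: Steel milk jug, rim radius 42 mm, 100 mm tall, handle at its +y; origin under its centre. Leave alone.
- tamper: Dark steel tamper standing on its 58 mm wide foot, 85 mm tall; origin under its centre. Leave alone.
Mind the look-alikes: they are no part of the job. Of the things shaped like the part that bears red_tag_centre, the red one is meant.

How it is judged (in metres and radians):
On the way, in this order (a step that is already met when the one before it is completed fails the run):
1. the red tag is lifted clear of the stand (height (world z) of red_tag_foot above 0.05 m), for 0.1 s.
2. the red tag's foot is in the slot, 8 mm or more below the plate's upper face, the tag upright (z of red_tag_foot in the frame of returns_box between 0.06 and 0.132 m and z of red_tag_centre in the frame of returns_box above 0.1 m and x of red_tag_foot in the frame of returns_box between -0.006 and 0.006 m and y of red_tag_foot in the frame of returns_box between -0.025 and 0.025 m), for 0.1 s.
At the end, for the whole second after the job is handed in: The red tag lies or stands at rest wholly inside the returns box (its centre within the walls and less than 90 mm above the box's underside) (z of red_tag_centre in the frame of returns_box between 0 and 0.09 m and x of red_tag_centre in the frame of returns_box between -0.07 and 0.07 m and y of red_tag_centre in the frame of returns_box between -0.055 and 0.055 m and linear speed of red_tag below 0.03 m/s); the robot touches nothing.
It fails at once if the red tag is pressed on the returns box with more than 25 N (contact force between red_tag and returns_box above 25 N).
It fails at once if the gripper or the arm presses on the returns box with more than 25 N (contact force between any of the fingers, the arm and returns_box above 25 N).
It fails at once if the green tag is moved more than 20 mm (distance of green_tag_centre from where it was at the start of the episode above 0.02 m).
It fails at once if the cup, milk jug or tamper is moved more than 20 mm or tipped (distance of any of cup, jug, tamper from where it was at the start of the episode above 0.02 m or angle between any of cup, jug, tamper's own z axis and vertical above 0.3 rad).
It also fails if it takes over 48 s, if anything falls off the work surface, if the arm or the gripper's body presses on something with over 40 N, if the wrist force passes 120 N, or if a joint passes its speed limit or range.

ROBOT

A 7-joint arm with a two-finger parallel gripper is mounted at the origin on the work surface. World frame = base frame: x ahead of the robot, y to its left, z up, the work surface at z = 0. Lengths are in mm, angles in rad, forces in N, time in s.
With the tool pointing down it reaches from about 400 to 850 mm from the base axis. Payload 6.9 kg.
Tool frame: the origin (TCP) lies at the very end of the fingers, on their centre line; the grasp point (between the pads) lies 19 mm behind it; z points along the fingers, y is the line along which they close (so a half turn about z gives the same grasp; the last joint's range is limited). The gripper opens to 85 mm and grips with 20 to 120 N. Pads are 22 mm wide; open, the fingers measure 114 mm over their backs; the gripper's body (76 mm by 85 mm) begins 54 mm behind the grasp point. The pads swing forward as they close: fully open they stand 13 mm farther back than shut.
Start: joints at [-1.151, 0.507, -0.238, 1.5, 0.126, 1.149, -0.155], TCP at [192.941, 594.462, 231.275] pointing down, gripper open.
Joint ranges: [-3.08, 3.08], [-0.24, 2.05], [-1.43, 1.35], [0, 2.5], [-1.52, 4.66], [0.17, 1.96], [-2.89, 2.89]. Speed limits (rad/s): [2.39, 2.39, 3.14, 3.14, 3.14, 3.14, 3.14].

INTERFACE

Orientations are given as a unit quaternion [w, x, y, z].
In Python, from rig import r gives the robot as it stands. The module is installed in compiled form; this text tells all that it offers.
- The arm moves only by the shell command python3 -m inch 'ROWS' [OPENING]. ROWS is JSON, a list of rows, each an object of numbers: "x", "y", "z": the shift along the world's x, y, z in cm; "ax", "ay", "az": the turn, a rotation vector about the world's x, y, z in degrees. A call has exactly 5 rows; each row shifts and turns the commanded pose from where the row before left it; what a row does not reach is not made up. A row lasts 1/12 s, in which the tool goes at most 41.7 mm and 7.16 degrees, less where a joint would pass 70% of its speed; a pose out of reach is approached as far as the arm can. A call is refused whole if a number of a shift passes 4.17 or a number of a turn 7.16, either way. A call with a gripper value outside its range is refused whole. OPENING is the gripper's target within -1 to 1 (fully open at 1, half-way at 0, shut at -1), set as the call begins (- or left out, the last holds). The fingers move at their own pace and stop on an object; the grip force is fixed at half the most. Time passes only in rows, so rows that do not move let the fingers close, or fill a call up. It gives the time, the measured TCP pose, the force, the opening and the grip force at its end, in the units of the state.
- r.get_obs(): the state, without advancing time (a new reading comes with each control period).
- r.camera(name): name is "scene" or "top" or "wrist"; returns the picture (384x512x3 uint8, blue, green, red); there is no depth.
- r.calibration(name): a dict with "fx", "fy", "cx", "cy" (pixels), "xyz" and "orientation" of the camera in the world; the wrist camera has in their place "hand_eye" (4x4, takes a point from camera to tool coordinates, whose origin is the TCP and whose axes are the flange's). Camera axes: x right, y down, z forward; pixel columns grow to the right and rows downward; lengths in mm; the calibration is good to about 2 mm. A picture is of the moment at which its call begins: read the wrist's pose just before it. calibration takes no time and is no camera call.
- r.sign_off(): hands the job in; it is judged then, once.
The state is a dict: "t": time; "q": joint angles; "dq": joint speeds; "effort": joint torques, N m; "position": TCP position; "ee_rot": TCP orientation; "force": force on the tool from outside, world axes, zero at the start; "wrist_torque": the same for the moment, N m; "width": opening from 0.0 (shut) to 1.0 (fully open); "finger_force": force on a finger pad.
Only numpy, scipy, OpenCV 4.12 (cv2) and the standard library are available. Lean on these libraries where they do the work, as an engineer would, in place of code of your own. Each camera call takes 0.05 s, during which the arm holds its last target. There are 200 camera calls.

## Working session

There is one attempt and no reset: what is moved stays moved. The work goes in short steps, Python scripts to look and compute and a shell command to move; the robot and the scene stay as the last step left them, time stands still between calls to the robot, and variables do not carry over. Pictures are saved under pics/ and viewed, at most 10 in all, crops included, and the job is handed in when it is done.

```bash
mkdir -p pics; python3 - <<'E'
from rig import r
import cv2,numpy as np
o=r.get_obs(); print({k:np.round(v,3).tolist() for k,v in o.items()})
for n in("scene","top"):
    cv2.imwrite(f"pics/{n}0.png",r.camera(n)); print(n,r.calibration(n))
print(r.calibration("wrist"))
E
```

```text
{'t': 0.0, 'q': [-1.151, 0.508, -0.238, 1.501, 0.126, 1.149, -0.155], 'dq': [0.0, 0.001, 0.0, -0.001, 0.0, 0.001, -0.001], 'effort': [0.0, -62.062, -2.187, -24.965, 0.013, 0.012, 0.0], 'position': [192.874, 593.973, 230.432], 'ee_rot': [-0.0, 0.156, 0.988, -0.001], 'force': [0.214, -0.132, 0.123], 'wrist_torque': [0.007, 0.008, -0.035], 'finger_force': 0.0, 'width': 0.999}
scene {'fx': 487.41449780559486, 'fy': 487.41449780559486, 'cx': 261.26027303947177, 'cy': 199.3559550250937, 'xyz': array([1387.63750298,  -23.62206704,  661.10218002]), 'orientation': array([-0.34293091,  0.64985353,  0.59411953, -0.32727781])}
top {'fx': 438.555666976927, 'fy': 438.555666976927, 'cx': 251.12364220486717, 'cy': 193.7756831139644, 'xyz': array([ 329.42531563,   31.34434083, 1231.8626623 ]), 'orientation': array([-0.08204841,  0.70391196, -0.70030334,  0.08573936])}
{'fx': 314.43520471436034, 'fy': 314.43520471436034, 'cx': 258.53700583746, 'cy': 191.59533197162386, 'hand_eye': array([[-8.76838396e-05, -9.60529875e-01, -2.78176834e-01,
         7.12902588e+01],
       [ 9.99999490e-01, -3.64175737e-04,  9.42270701e-04,
         3.07136577e-01],
       [-1.00638441e-03, -2.78176609e-01,  9.60529417e-01,
        -1.43459846e+02],
       [ 0.00000000e+00,  0.00000000e+00,  0.00000000e+00,
         1.00000000e+00]])}
```

View pics/scene0.png

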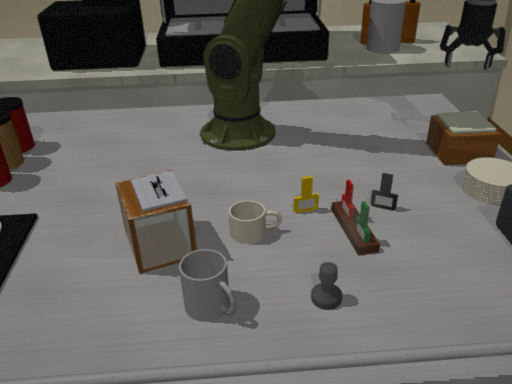

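View pics/top0.png

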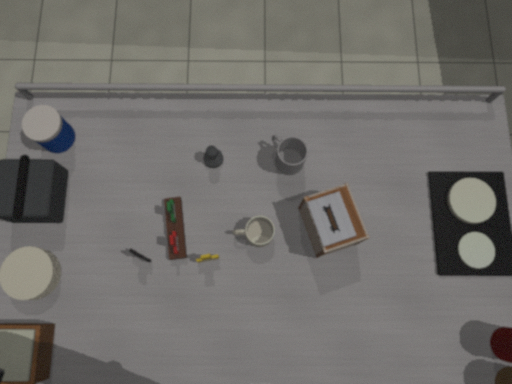

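The scene view shows the stand with the red tag at about (348,195) and the green tag at (364,220). The look-alikes are the yellow tag at (306,195) and the black tag at (385,192). The box is at (157,220), its slot plate at (158,188). In the top view the stand is at (175,228), red at (173,243), green at (171,212), and the box at (333,220).
The red tag in the stand fits the description: it is the only red one, and it shares the stand with the green. I'll confirm that in an enlarged crop.

```bash
cat > h.py <<'E'
import numpy as np,cv2
from scipy.spatial.transform import Rotation as R
def rot(q): return R.from_quat([q[1],q[2],q[3],q[0]]).as_matrix()
def pose(r,n,o=None):
    c=r.calibration(n)
    if n=="wrist":
        T=c["hand_eye"]; A=rot(o["ee_rot"]); return c,A@T[:3,:3],A@T[:3,3]+o["position"]
    return c,rot(c["orientation"]),np.array(c["xyz"])
def ray(c,A,p,u,v,z):
    d=A@np.array([(u-c["cx"])/c["fx"],(v-c["cy"])/c["fy"],1]); return p+d*(z-p[2])/d[2]
def proj(c,A,p,X):
    y=A.T@(np.array(X)-p); return c["fx"]*y[0]/y[2]+c["cx"],c["fy"]*y[1]/y[2]+c["cy"]
E
python3 - <<'E'
from h import *
from rig import r
s=cv2.imread("pics/scene0.png");t=cv2.imread("pics/top0.png")
a=cv2.resize(s[165:255,290:405],None,fx=3.4,fy=3.4,interpolation=3)
b=cv2.resize(t[190:265,150:225],None,fx=4,fy=4,interpolation=3)
d=cv2.resize(t[175:265,290:375],None,fx=4.4,fy=4.4,interpolation=3)
e=cv2.resize(s[165:275,110:205],None,fx=3,fy=3,interpolation=3)
W=np.zeros((600,800,3),np.uint8);
W[:a.shape[0],:a.shape[1]]=a;W[:300,400:700]=b[:300,:300]
d=cv2.resize(d,(270,286));e=cv2.resize(e,(250,289));W[310:310+286,:270]=d;W[310:599,400:650]=e
cv2.imwrite("pics/crop1.png",W)
c,A,p=pose(r,"top"); print(A[:,2])
for n,(u,v,z) in dict(red=(173,243,98),green=(171,212,98),box=(333,220,140),base=(260,230,0)).items(): print(n,ray(c,A,p,u,v,z))
E
```

```text
[ 0.23562348 -0.00457741 -0.97183364]
red [472.10789138 227.5453238   98.        ]
green [553.76285751 236.59076822  98.        ]
box [ 527.14659046 -181.08545307  140.        ]
base [ 5.22611655e+02 -8.25136804e-02  0.00000000e+00]
```

View pics/crop1.png

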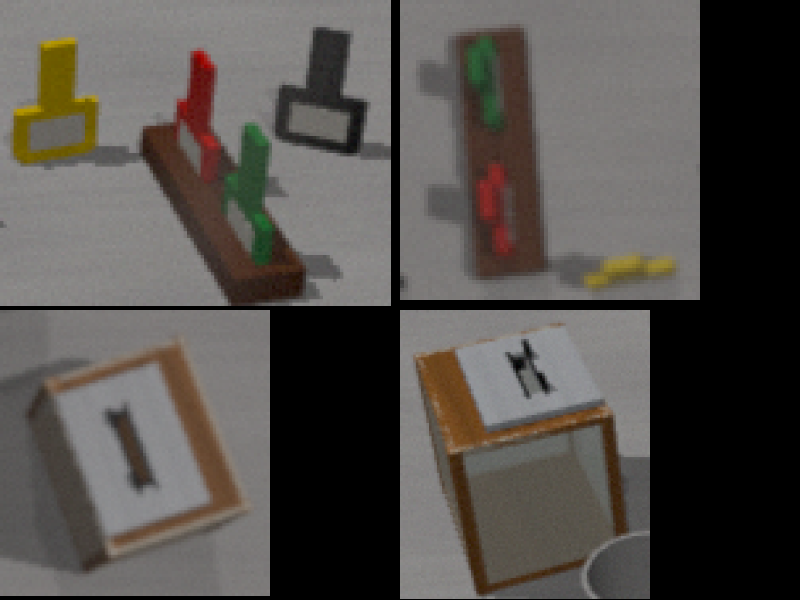

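The crop confirms it: the red tag is in the stand's groove nearer the robot, and the green one is in the farther groove. The yellow and black tags stand loose on the table. I'll move above the red tag and look again from there.

```bash
python3 -m inch '[{"x":2.3,"y":-3.0,"az":2.4},{"x":2.3,"y":-3.0,"az":2.4},{"x":2.3,"y":-3.0,"az":2.4},{"x":2.3,"y":-3.0,"az":2.4},{"x":2.3,"y":-3.0,"az":2.4}]' 1
python3 -m inch '[{"x":2.3,"y":-3.0,"az":2.4},{"x":2.3,"y":-3.0,"az":2.4},{"x":2.3,"y":-3.0,"az":2.4},{"x":2.3,"y":-3.0,"az":2.4},{"x":2.3,"y":-3.0,"az":2.4}]'
python3 -m inch '[{"x":2.3,"y":-3.0},{"x":2.3,"y":-3.0},{},{},{}]'
python3 - <<'E'
from h import *
from rig import r
o=r.get_obs(); im=r.camera("wrist"); cv2.imwrite("pics/w1.png",im)
print(o["position"],rot(o["ee_rot"]).round(3).tolist())
t=cv2.imread("pics/top0.png")
c,A,p=pose(r,"top")
for u,v in((325.5,206.4),(337.2,231.6)): print(ray(c,A,p,u,v,140))
E
```

```text
[192.86347974 594.03949631 230.50645243] [[-0.951, 0.309, -0.0], [0.309, 0.951, -0.002], [-0.0, -0.002, -1.0]]
[ 562.17799065 -163.35525795  140.        ]
[ 497.64004396 -190.47841865  140.        ]invalid input
invalid input
invalid input
```

View pics/w1.png

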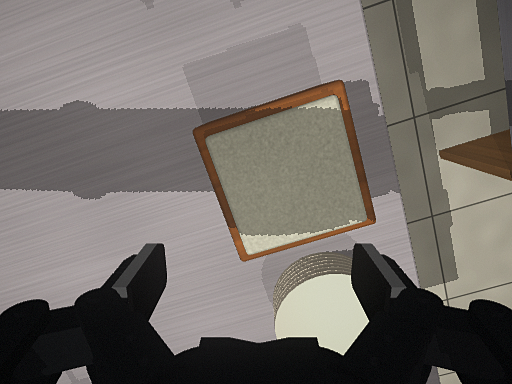

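The arm hasn't moved: the picture shows an unrelated box below the start pose. The calls were refused, so I'll give all six keys in each row.

```bash
python3 -m inch '[{"x":2.3,"y":-3.0,"z":0,"ax":0,"ay":0,"az":2.4},{"x":2.3,"y":-3.0,"z":0,"ax":0,"ay":0,"az":2.4},{"x":2.3,"y":-3.0,"z":0,"ax":0,"ay":0,"az":2.4},{"x":2.3,"y":-3.0,"z":0,"ax":0,"ay":0,"az":2.4},{"x":2.3,"y":-3.0,"z":0,"ax":0,"ay":0,"az":2.4}]' 1
```

```text
t: 0.57
position: [308.7, 442.8, 231.0]
ee_rot: [-0.0, 0.051, 0.999, -0.0]
force: [0.8, -0.4, 0.4]
width: 0.999
finger_force: 0.0
```

```bash
python3 -m inch '[{"x":2.3,"y":-3.0,"z":0,"ax":0,"ay":0,"az":2.4},{"x":2.3,"y":-3.0,"z":0,"ax":0,"ay":0,"az":2.4},{"x":2.3,"y":-3.0,"z":0,"ax":0,"ay":0,"az":2.4},{"x":2.3,"y":-3.0,"z":0,"ax":0,"ay":0,"az":2.4},{"x":2.3,"y":-3.0,"z":0,"ax":0,"ay":0,"az":2.4}]'
python3 -m inch '[{"x":2.3,"y":-3.0,"z":0,"ax":0,"ay":0,"az":0},{"x":2.3,"y":-3.0,"z":0,"ax":0,"ay":0,"az":0},{"x":0,"y":0,"z":0,"ax":0,"ay":0,"az":0},{"x":0,"y":0,"z":0,"ax":0,"ay":0,"az":0},{"x":0,"y":0,"z":0,"ax":0,"ay":0,"az":0}]'
python3 - <<'E'
from h import *
from rig import r
o=r.get_obs(); im=r.camera("wrist"); cv2.imwrite("pics/w2.png",im)
np.save("o2.npy",np.r_[o["position"],o["ee_rot"]])
print(o["position"],rot(o["ee_rot"]).round(3).tolist())
E
```

```text
t: 0.98
position: [423.7, 292.7, 231.2]
ee_rot: [-0.0, -0.054, 0.999, -0.0]
force: [1.4, -0.3, 0.6]
width: 1.004
finger_force: 0.0
t: 1.4
position: [468.5, 234.8, 231.1]
ee_rot: [-0.0, -0.052, 0.999, 0.0]
force: [-0.0, 0.2, -0.6]
width: 0.996
finger_force: 0.0
[468.51800097 234.77853438 231.06446509] [[-0.995, -0.105, -0.001], [-0.105, 0.995, 0.0], [0.001, 0.0, -1.0]]
```

View pics/w2.png

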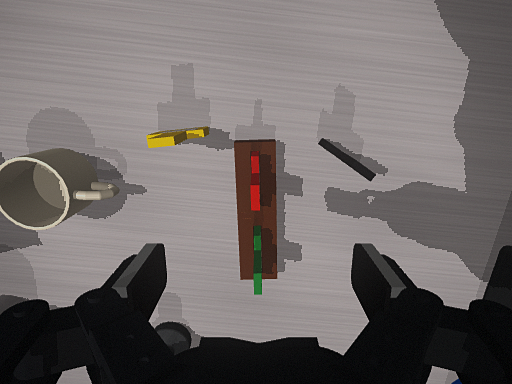

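The wrist view shows the stand with corners near (235,141), (274,141), (277,278) and (241,278). The red tag spans (250–260, 153–210), and the green one sits below it. Next I compute the metric pose.

```bash
python3 - <<'E'
from h import *
from rig import r
v=np.load("o2.npy"); o=dict(position=v[:3],ee_rot=v[3:])
c,A,p=pose(r,"wrist",o)
im=cv2.imread("pics/w2.png").astype(int)
b,g,rd=im[...,0],im[...,1],im[...,2]
m=(rd>120)&(g<60)&(b<60)
n,l,s,ce=cv2.connectedComponentsWithStats(m.astype(np.uint8)); print(s[1:],ce[1:])
for y in range(150,214,4):
    x=np.where(m[y])[0]; print(y,x.min() if len(x) else 0,x.max() if len(x) else 0,[im[y,k].tolist() for k in (256,)])
C=np.array([ray(c,A,p,*q,22)for q in((235,141),(274,141),(277,278),(241,278))]);print(C.round(1),C.mean(0))
for k in(0,1):print(C[3-k]-C[k],np.degrees(np.arctan2(*(C[3-k]-C[k])[[1,0]])))
ctr=C.mean(0);d=(C[3]-C[0]+C[2]-C[1])[:2];d/=np.linalg.norm(d)
R0=np.r_[ctr[:2]-45*d,0];n=np.array([-d[1],d[0]]);print("red",R0)
for dx,z in((-30,48),(30,48),(-12,98),(12,98)):
    for t in(-4,4): print(dx,z,t,np.round(proj(c,A,p,np.r_[R0[:2]+dx*d+t*n,z]),1))
E
```

```text
[[257 151   1   1   1]
 [251 156   8  18 131]
 [250 185  10  26 232]] [[257.         151.        ]
 [254.64122137 163.81679389]
 [254.68103448 197.39224138]]
150 0 0 [[38, 48, 72]]
154 0 0 [[28, 31, 93]]
158 251 258 [[25, 29, 166]]
162 251 258 [[30, 32, 169]]
166 251 258 [[27, 27, 165]]
170 252 258 [[25, 29, 164]]
174 0 0 [[25, 28, 90]]
178 0 0 [[23, 24, 92]]
182 0 0 [[26, 25, 93]]
186 250 258 [[24, 28, 188]]
190 250 258 [[20, 25, 183]]
194 251 259 [[22, 28, 184]]
198 251 259 [[23, 26, 183]]
202 251 259 [[24, 29, 185]]
206 251 259 [[27, 32, 188]]
210 253 259 [[27, 33, 132]]
[[443.5 206.7  22. ]
 [439.  250.   22. ]
 [610.2 274.2  22. ]
 [615.  228.8  22. ]] [526.93670364 239.93795313  22.        ]
[171.42467255  22.04929265   0.        ] 7.32935845737882
[171.23695979  24.19540462   0.        ] 8.042526060756028
red [482.34099261 233.91943527   0.        ]
-30 48 -4 [250.8 155.2]
-30 48 4 [258.4 154.9]
30 48 -4 [252.8 209.3]
30 48 4 [260.  209.1]
-12 98 -4 [250.3 184. ]
-12 98 4 [259.1 183.7]
12 98 -4 [251.2 208.9]
12 98 4 [259.8 208.7]
```

```bash
python3 -m inch '[{"x":0.7,"y":-0.05,"z":0,"ax":0,"ay":0,"az":0.85},{"x":0.7,"y":-0.05,"z":0,"ax":0,"ay":0,"az":0.85},{"x":0,"y":0,"z":-2.5,"ax":0,"ay":0,"az":0},{"x":0,"y":0,"z":-2.5,"ax":0,"ay":0,"az":0},{"x":0,"y":0,"z":-2,"ax":0,"ay":0,"az":0}]' 0
python3 -m inch '[{"x":0,"y":0,"z":-2,"ax":0,"ay":0,"az":0},{"x":0,"y":0,"z":-2,"ax":0,"ay":0,"az":0},{"x":0,"y":0,"z":-2,"ax":0,"ay":0,"az":0},{"x":0,"y":0,"z":-2,"ax":0,"ay":0,"az":0},{"x":0,"y":0,"z":-1.5,"ax":0,"ay":0,"az":0}]' 0
python3 -m inch '[{"x":0,"y":0,"z":0,"ax":0,"ay":0,"az":0},{"x":0,"y":0,"z":0,"ax":0,"ay":0,"az":0},{"x":0,"y":0,"z":0,"ax":0,"ay":0,"az":0},{"x":0,"y":0,"z":0,"ax":0,"ay":0,"az":0},{"x":0,"y":0,"z":0,"ax":0,"ay":0,"az":0}]' -1
python3 -m inch '[{"x":0,"y":0,"z":0,"ax":0,"ay":0,"az":0},{"x":0,"y":0,"z":0,"ax":0,"ay":0,"az":0},{"x":0,"y":0,"z":0,"ax":0,"ay":0,"az":0},{"x":0,"y":0,"z":0,"ax":0,"ay":0,"az":0},{"x":0,"y":0,"z":0,"ax":0,"ay":0,"az":0}]'
```

```text
t: 1.87
position: [483.1, 234.1, 160.0]
ee_rot: [0.0, -0.068, 0.998, 0.0]
force: [0.2, 0.7, -0.1]
width: 0.496
finger_force: 0.0
t: 2.28
position: [482.8, 234.1, 64.6]
ee_rot: [-0.0, -0.068, 0.998, -0.0]
force: [0.9, 0.1, 0.6]
width: 0.504
finger_force: 0.0
t: 2.7
position: [483.6, 233.9, 67.3]
ee_rot: [0.001, -0.067, 0.998, 0.0]
force: [-0.8, -0.1, -1.3]
width: 0.083
finger_force: 60.5
t: 3.12
position: [483.3, 233.6, 66.9]
ee_rot: [0.001, -0.067, 0.998, 0.0]
force: [-0.4, 0.1, 6.3]
width: 0.081
finger_force: 61.6
```

```bash
python3 -m inch '[{"x":0,"y":0,"z":1.5,"ax":0,"ay":0,"az":0},{"x":0,"y":0,"z":3,"ax":0,"ay":0,"az":0},{"x":0,"y":0,"z":4,"ax":0,"ay":0,"az":0},{"x":0,"y":0,"z":4,"ax":0,"ay":0,"az":0},{"x":0,"y":0,"z":4,"ax":0,"ay":0,"az":0}]'
python3 -m inch '[{"x":0.4,"y":-1.5,"z":2,"ax":0,"ay":0,"az":1.5},{"x":0.4,"y":-3,"z":0,"ax":0,"ay":0,"az":1.5},{"x":0.4,"y":-3.5,"z":0,"ax":0,"ay":0,"az":1.5},{"x":0.4,"y":-3.5,"z":0,"ax":0,"ay":0,"az":1.5},{"x":0.4,"y":-3.5,"z":0,"ax":0,"ay":0,"az":1.5}]'
python3 -m inch '[{"x":0.4,"y":-3.5,"z":0,"ax":0,"ay":0,"az":1.5},{"x":0.4,"y":-3.5,"z":0,"ax":0,"ay":0,"az":1.5},{"x":0.4,"y":-3.5,"z":0,"ax":0,"ay":0,"az":1.5},{"x":0.4,"y":-3.5,"z":0,"ax":0,"ay":0,"az":1.5},{"x":0.4,"y":-3.5,"z":0,"ax":0,"ay":0,"az":1.5}]'
python3 -m inch '[{"x":0.4,"y":-3.5,"z":0,"ax":0,"ay":0,"az":0},{"x":0.4,"y":-3,"z":0,"ax":0,"ay":0,"az":0},{"x":0,"y":-1.5,"z":0,"ax":0,"ay":0,"az":0},{"x":0,"y":0,"z":0,"ax":0,"ay":0,"az":0},{"x":0,"y":0,"z":0,"ax":0,"ay":0,"az":0}]'
python3 - <<'E'
from h import *
from rig import r
o=r.get_obs(); im=r.camera("wrist"); cv2.imwrite("pics/w3.png",im)
np.save("o3.npy",np.r_[o["position"],o["ee_rot"]])
print(o["position"],rot(o["ee_rot"]).round(3).tolist(),o["width"])
E
```

```text
t: 3.53
position: [482.3, 233.2, 232.9]
ee_rot: [-0.001, -0.067, 0.998, -0.0]
force: [1.1, 0.3, -0.6]
width: 0.084
finger_force: 60.6
t: 3.95
position: [502.7, 82.0, 251.4]
ee_rot: [0.0, -0.133, 0.991, -0.0]
force: [1.5, -0.1, -0.4]
width: 0.083
finger_force: 60.7
t: 4.37
position: [522.6, -93.3, 251.2]
ee_rot: [-0.0, -0.198, 0.98, 0.0]
force: [0.4, 1.0, 0.3]
width: 0.082
finger_force: 60.7
t: 4.78
position: [530.5, -172.2, 250.8]
ee_rot: [-0.0, -0.196, 0.981, 0.0]
force: [0.1, 0.5, -1.1]
width: 0.086
finger_force: 60.6
[ 530.50421117 -172.20447796  250.84403784] [[-0.923, -0.384, -0.001], [-0.384, 0.923, 0.0], [0.001, 0.001, -1.0]] 0.08578736293465669
```

View pics/w3.png

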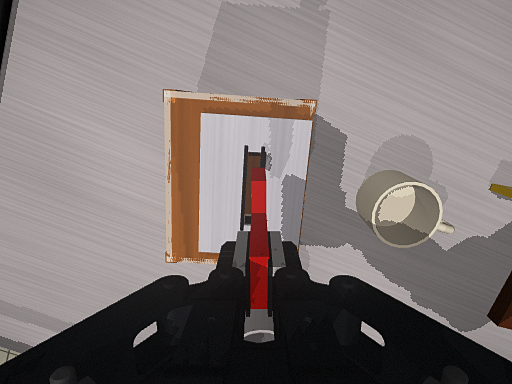

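The tag hangs over the plate. The box top has corners near (164,90) and (317,101), and the slot runs along about x=245–267, rows 146–228, partly hidden by the tag. I'll enlarge it.

```bash
python3 - <<'E'
from h import *
im=cv2.imread("pics/w3.png")
cv2.imwrite("pics/crop2.png",cv2.resize(im[135:235,215:305],None,fx=6,fy=6,interpolation=0))
E
```

```text
(no output)
```

View pics/crop2.png

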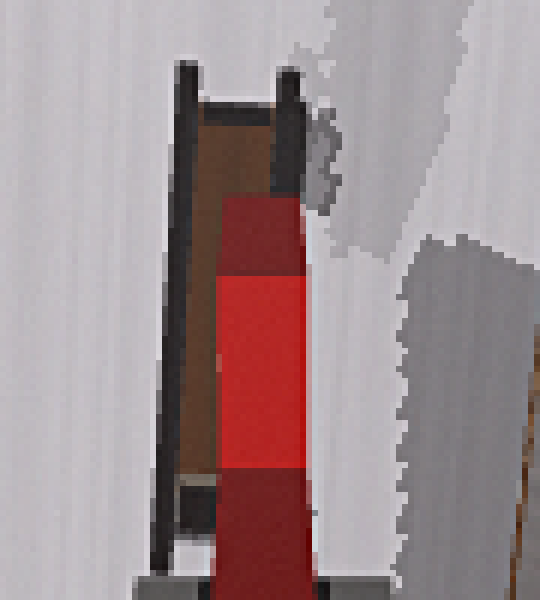

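```bash
python3 - <<'E'
from h import *
from rig import r
v=np.load("o3.npy"); o=dict(position=v[:3],ee_rot=v[3:])
c,A,p=pose(r,"wrist",o)
im=cv2.imread("pics/w3.png").astype(int).sum(2)
# subpixel edges of left line (dark) per row
L=[];Ro=[]
for y in range(150,228,3):
    row=im[y,236:256]; d=np.diff(row)
    k=d.argmin(); L.append((236+k+.5+.0,y))
print([a for a in L][::5])
P=np.array([ray(c,A,p,u,w,140)[:2] for u,w in L])
vx,vy,x0,y0=cv2.fitLine(P.astype(np.float32),cv2.DIST_HUBER,0,.1,.1).ravel(); print("outer edge dir",np.degrees(np.arctan2(vy,vx)))
Q={k:ray(c,A,p,*q,140)[:2] for k,q in dict(topLin=(248.2,146),topLout=(244.3,145.3),botLin=(243.6,230.3),botLout=(240,230.3),topRin=(261.3,146.5),topRout=(265,146.5)).items()}
for k,q in Q.items(): print(k,q.round(1))
T=rot(o["ee_rot"]);print("len",np.linalg.norm(Q["topLin"]-Q["botLin"]),"w",np.linalg.norm(Q["topLin"]-Q["topRin"]),"ang",np.degrees(np.arctan2(*(Q["botLin"]-Q["topLin"])[::-1])))
C=np.array([ray(c,A,p,u,w,134)[:2] for u,w in((163.5,90),(317,101),(167,262))]);print(C.round(1))
for a,b in((0,1),(0,2)):print(np.linalg.norm(C[a]-C[b]),np.degrees(np.arctan2(*(C[b]-C[a])[::-1])))
PC=np.array([ray(c,A,p,u,w,140)[:2] for u,w in((202,113),(312,120),(199,252))]);print(PC.round(1))
for a,b in((0,1),(0,2)):print(np.linalg.norm(PC[a]-PC[b]),np.degrees(np.arctan2(*(PC[b]-PC[a])[::-1])))
mid=(Q["topLin"]+Q["botLin"])/2; th=np.arctan2(*(Q["botLin"]-Q["topLin"])[::-1]);print("centre",mid+5.3*np.array([-np.sin(th),np.cos(th)]))
# tag: tab face & feet projections for assumed tag offsets from TCP
for off in(-1,0,1):
  for z,dx in((-60.9,-30),(-18.9,-30),(31,-12),(31,12)):
    ty=T[:,1];tx=-T[:,0];print(off,z,dx,[np.round(proj(c,A,p,o["position"]+off*tx+dx*tx+s*ty+np.r_[0,0,z]),1).tolist() for s in(-4,4)])
E
```

```text
[(np.float64(243.5), 150), (np.float64(242.5), 165), (np.float64(242.5), 180), (np.float64(241.5), 195), (np.float64(240.5), 210), (np.float64(239.5), 225)]
outer edge dir 18.625957
topLin [ 500.5 -192.7]
topLout [ 501.2 -195.8]
botLin [ 570.3 -168.8]
botLout [ 571.5 -171.7]
topRin [ 496.9 -182.8]
topRout [ 495.7 -180. ]
len 73.70331285375839 w 10.596103540479858 ang 18.942881642327738
[[ 486.1 -270.7]
 [ 447.2 -155.5]
 [ 629.1 -221.5]]
121.68530012896102 108.66725274197911
151.1537181453615 19.001522400531158
[[ 490.5 -235.9]
 [ 462.2 -153.9]
 [ 604.9 -197.7]]
86.80284254749388 109.03950099795313
120.61382410674814 18.457983612673335
centre [ 533.68126214 -175.74012701]
-1 -60.9 -30 [[251.2, 163.4], [263.3, 163.4]]
-1 -18.9 -30 [[249.6, 178.6], [264.7, 178.6]]
-1 31 -12 [[246.8, 253.1], [267.1, 253.1]]
-1 31 12 [[247.4, 305.3], [266.6, 305.3]]
0 -60.9 -30 [[251.2, 164.9], [263.3, 164.9]]
0 -18.9 -30 [[249.6, 180.5], [264.7, 180.4]]
0 31 -12 [[246.8, 255.4], [267.0, 255.4]]
0 31 12 [[247.4, 307.4], [266.6, 307.4]]
1 -60.9 -30 [[251.2, 166.4], [263.3, 166.4]]
1 -18.9 -30 [[249.6, 182.3], [264.7, 182.3]]
1 31 -12 [[246.8, 257.7], [267.0, 257.7]]
1 31 12 [[247.4, 309.5], [266.6, 309.4]]
```

The guide (upper right) and the rollers put the box's +y on the tool's +y side, and the slot runs at about 18.8°. My plan is to turn −3.8°, go down about 7 mm short on the −y side with the foot just above the plate, and then slide +y onto the guides.

```bash
python3 -m inch '[{"x":0.28,"y":-0.54,"z":0,"ax":0,"ay":0,"az":-1.9},{"x":0.28,"y":-0.54,"z":0,"ax":0,"ay":0,"az":-1.9},{"x":0,"y":0,"z":-1.5,"ax":0,"ay":0,"az":0},{"x":0,"y":0,"z":-1.5,"ax":0,"ay":0,"az":0},{"x":0,"y":0,"z":-1,"ax":0,"ay":0,"az":0}]'
python3 -m inch '[{"x":0,"y":0,"z":-0.3,"ax":0,"ay":0,"az":0},{"x":0,"y":0,"z":-0.2,"ax":0,"ay":0,"az":0},{"x":0,"y":0,"z":-0.1,"ax":0,"ay":0,"az":0},{"x":0,"y":0,"z":0,"ax":0,"ay":0,"az":0},{"x":0,"y":0,"z":0,"ax":0,"ay":0,"az":0}]'
python3 - <<'E'
from h import *
from rig import r
o=r.get_obs(); im=r.camera("wrist"); cv2.imwrite("pics/w4.png",im)
np.save("o4.npy",np.r_[o["position"],o["ee_rot"]])
print(o["position"],rot(o["ee_rot"]).round(3).tolist(),o["force"])
cv2.imwrite("pics/crop4.png",cv2.resize(im[60:260,180:340],None,fx=3,fy=3,interpolation=0))
E
```

```text
t: 5.25
position: [536.6, -181.8, 210.2]
ee_rot: [-0.0, -0.164, 0.986, 0.0]
force: [-0.8, 0.3, -0.2]
width: 0.087
finger_force: 60.6
t: 5.67
position: [536.9, -182.4, 205.9]
ee_rot: [0.0, -0.164, 0.986, -0.0]
force: [0.1, -0.3, -0.3]
width: 0.085
finger_force: 60.6
[ 536.89761494 -182.38766574  205.89262675] [[-0.946, -0.324, 0.001], [-0.324, 0.946, -0.0], [-0.001, -0.001, -1.0]] [ 0.13219206 -0.25345482 -0.33269952]
```

View pics/crop4.png

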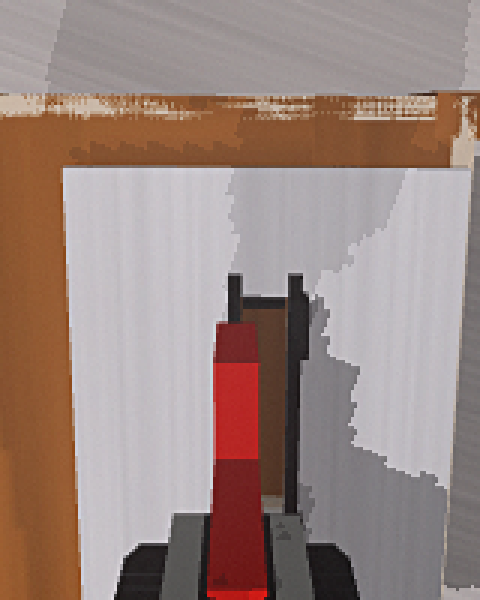

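The tag is aligned with the slot, its foot hovering a few mm above the plate and about 6 mm on the −y side. The guide is at crop (303,325). Now I slide +y.

```bash
python3 -m inch '[{"x":-0.08,"y":0.08,"z":-0.1,"ax":0,"ay":0,"az":0},{"x":-0.032,"y":0.095,"z":0,"ax":0,"ay":0,"az":0},{"x":-0.032,"y":0.095,"z":0,"ax":0,"ay":0,"az":0},{"x":-0.032,"y":0.095,"z":0,"ax":0,"ay":0,"az":0},{"x":-0.032,"y":0.095,"z":0,"ax":0,"ay":0,"az":0}]'
python3 -m inch '[{"x":-0.016,"y":0.047,"z":0,"ax":0,"ay":0,"az":0},{"x":-0.016,"y":0.047,"z":0,"ax":0,"ay":0,"az":0},{"x":-0.016,"y":0.047,"z":0,"ax":0,"ay":0,"az":0},{"x":0,"y":0,"z":0,"ax":0,"ay":0,"az":0},{"x":0,"y":0,"z":0,"ax":0,"ay":0,"az":0}]'
```

```text
t: 6.13
position: [534.4, -177.6, 204.3]
ee_rot: [0.0, -0.164, 0.986, -0.0]
force: [0.9, 0.2, -0.6]
width: 0.083
finger_force: 60.6
t: 6.55
position: [534.0, -176.3, 204.3]
ee_rot: [-0.0, -0.164, 0.986, -0.0]
force: [-0.2, -0.3, 0.4]
width: 0.081
finger_force: 60.6
```

```bash
python3 -m inch '[{"x":-0.016,"y":0.047,"z":0,"ax":0,"ay":0,"az":0},{"x":-0.016,"y":0.047,"z":0,"ax":0,"ay":0,"az":0},{"x":0,"y":0,"z":0,"ax":0,"ay":0,"az":0},{"x":0,"y":0,"z":0,"ax":0,"ay":0,"az":0},{"x":0,"y":0,"z":0,"ax":0,"ay":0,"az":0}]'
```

```text
t: 6.97
position: [533.7, -175.5, 204.3]
ee_rot: [0.0, -0.164, 0.986, -0.0]
force: [-0.6, -0.4, -0.6]
width: 0.086
finger_force: 60.7
```

```bash
python3 -m inch '[{"x":-0.016,"y":0.047,"z":0,"ax":0,"ay":0,"az":0},{"x":0,"y":0,"z":0,"ax":0,"ay":0,"az":0},{"x":0,"y":0,"z":0,"ax":0,"ay":0,"az":0},{"x":0,"y":0,"z":0,"ax":0,"ay":0,"az":0},{"x":0,"y":0,"z":0,"ax":0,"ay":0,"az":0}]'
python3 -m inch '[{"x":-0.016,"y":0.047,"z":0,"ax":0,"ay":0,"az":0},{"x":0,"y":0,"z":0,"ax":0,"ay":0,"az":0},{"x":0,"y":0,"z":0,"ax":0,"ay":0,"az":0},{"x":0,"y":0,"z":0,"ax":0,"ay":0,"az":0},{"x":0,"y":0,"z":0,"ax":0,"ay":0,"az":0}]'
```

```text
t: 7.38
position: [533.6, -175.3, 204.3]
ee_rot: [0.0, -0.164, 0.986, -0.0]
force: [1.3, -1.2, -1.8]
width: 0.083
finger_force: 60.4
t: 7.8
position: [533.5, -175.0, 204.3]
ee_rot: [0.0, -0.164, 0.986, -0.0]
force: [2.7, -5.0, -1.9]
width: 0.087
finger_force: 60.2
```

Contact at about 6 N, so the tag is on the guides. I back off 1.6 mm, then go down gently.

```bash
python3 -m inch '[{"x":0.05,"y":-0.15,"z":0,"ax":0,"ay":0,"az":0},{"x":0,"y":0,"z":0,"ax":0,"ay":0,"az":0},{"x":0,"y":0,"z":-0.2,"ax":0,"ay":0,"az":0},{"x":0,"y":0,"z":-0.15,"ax":0,"ay":0,"az":0},{"x":0,"y":0,"z":-0.1,"ax":0,"ay":0,"az":0}]'
python3 -m inch '[{"x":0,"y":0,"z":-0.1,"ax":0,"ay":0,"az":0},{"x":0,"y":0,"z":0,"ax":0,"ay":0,"az":0},{"x":0,"y":0,"z":0,"ax":0,"ay":0,"az":0},{"x":0,"y":0,"z":0,"ax":0,"ay":0,"az":0},{"x":0,"y":0,"z":0,"ax":0,"ay":0,"az":0}]'
```

```text
t: 8.22
position: [533.8, -175.5, 199.6]
ee_rot: [-0.0, -0.165, 0.986, 0.0]
force: [0.0, -0.4, 0.5]
width: 0.081
finger_force: 60.8
t: 8.63
position: [533.7, -175.6, 198.7]
ee_rot: [-0.0, -0.164, 0.986, 0.0]
force: [0.6, -0.4, -0.3]
width: 0.085
finger_force: 60.7
```

```bash
python3 -m inch '[{"x":0.013,"y":-0.038,"z":0,"ax":0,"ay":0,"az":0},{"x":0,"y":0,"z":-0.1,"ax":0,"ay":0,"az":0},{"x":0,"y":0,"z":-0.1,"ax":0,"ay":0,"az":0},{"x":0,"y":0,"z":0,"ax":0,"ay":0,"az":0},{"x":0,"y":0,"z":0,"ax":0,"ay":0,"az":0}]'
python3 -m inch '[{"x":0,"y":0,"z":-0.1,"ax":0,"ay":0,"az":0},{"x":0,"y":0,"z":-0.1,"ax":0,"ay":0,"az":0},{"x":0,"y":0,"z":0,"ax":0,"ay":0,"az":0},{"x":0,"y":0,"z":0,"ax":0,"ay":0,"az":0},{"x":0,"y":0,"z":0,"ax":0,"ay":0,"az":0}]'
```

```text
t: 9.05
position: [533.9, -176.3, 196.7]
ee_rot: [-0.0, -0.164, 0.986, 0.0]
force: [1.1, -0.3, -0.6]
width: 0.085
finger_force: 60.7
t: 9.47
position: [534.0, -176.3, 194.8]
ee_rot: [-0.0, -0.164, 0.986, 0.0]
force: [0.6, -1.3, -0.7]
width: 0.082
finger_force: 60.7
```

The foot is inside the slot with no force on it. I'll push on towards the rollers.

```bash
python3 -m inch '[{"x":0,"y":0,"z":-0.1,"ax":0,"ay":0,"az":0},{"x":0,"y":0,"z":-0.1,"ax":0,"ay":0,"az":0},{"x":0,"y":0,"z":-0.1,"ax":0,"ay":0,"az":0},{"x":0,"y":0,"z":0,"ax":0,"ay":0,"az":0},{"x":0,"y":0,"z":0,"ax":0,"ay":0,"az":0}]'
python3 -m inch '[{"x":0,"y":0,"z":-0.1,"ax":0,"ay":0,"az":0},{"x":0,"y":0,"z":-0.1,"ax":0,"ay":0,"az":0},{"x":0,"y":0,"z":-0.1,"ax":0,"ay":0,"az":0},{"x":0,"y":0,"z":0,"ax":0,"ay":0,"az":0},{"x":0,"y":0,"z":0,"ax":0,"ay":0,"az":0}]'
```

```text
t: 9.88
position: [533.9, -176.3, 191.7]
ee_rot: [-0.0, -0.164, 0.986, 0.0]
force: [0.1, -0.1, 0.6]
width: 0.086
finger_force: 60.7
t: 10.3
position: [534.2, -176.7, 189.7]
ee_rot: [0.001, -0.164, 0.986, -0.001]
force: [-1.8, -0.0, 7.9]
width: 0.088
finger_force: 61.9
```

```bash
python3 -m inch '[{"x":0,"y":0,"z":-0.1,"ax":0,"ay":0,"az":0},{"x":0,"y":0,"z":-0.1,"ax":0,"ay":0,"az":0},{"x":0,"y":0,"z":0,"ax":0,"ay":0,"az":0},{"x":0,"y":0,"z":0,"ax":0,"ay":0,"az":0},{"x":0,"y":0,"z":0,"ax":0,"ay":0,"az":0}]'
```

```text
t: 10.72
position: [534.7, -176.7, 188.2]
ee_rot: [0.001, -0.164, 0.986, -0.001]
force: [-1.5, -0.4, 9.3]
width: 0.085
finger_force: 62.1
```

```bash
python3 -m inch '[{"x":-0.02,"y":0,"z":-0.1,"ax":0,"ay":0,"az":0},{"x":0,"y":0,"z":-0.1,"ax":0,"ay":0,"az":0},{"x":0,"y":0,"z":0,"ax":0,"ay":0,"az":0},{"x":0,"y":0,"z":0,"ax":0,"ay":0,"az":0},{"x":0,"y":0,"z":0,"ax":0,"ay":0,"az":0}]'
python3 -m inch '[{"x":0,"y":0,"z":-0.1,"ax":0,"ay":0,"az":0},{"x":0,"y":0,"z":-0.1,"ax":0,"ay":0,"az":0},{"x":0,"y":0,"z":0,"ax":0,"ay":0,"az":0},{"x":0,"y":0,"z":0,"ax":0,"ay":0,"az":0},{"x":0,"y":0,"z":0,"ax":0,"ay":0,"az":0}]'
```

```text
t: 11.13
position: [534.6, -176.9, 186.1]
ee_rot: [0.001, -0.164, 0.986, -0.001]
force: [-1.1, -1.5, 8.7]
width: 0.084
finger_force: 62.0
t: 11.55
position: [534.4, -176.9, 183.7]
ee_rot: [0.001, -0.164, 0.986, -0.001]
force: [-0.5, -1.4, 5.7]
width: 0.083
finger_force: 61.6
```

```bash
python3 -m inch '[{"x":0,"y":0,"z":-0.15,"ax":0,"ay":0,"az":0},{"x":0,"y":0,"z":-0.15,"ax":0,"ay":0,"az":0},{"x":0,"y":0,"z":-0.15,"ax":0,"ay":0,"az":0},{"x":0,"y":0,"z":-0.15,"ax":0,"ay":0,"az":0},{"x":0,"y":0,"z":0,"ax":0,"ay":0,"az":0}]'
python3 -m inch '[{"x":0,"y":0,"z":-0.15,"ax":0,"ay":0,"az":0},{"x":0,"y":0,"z":-0.15,"ax":0,"ay":0,"az":0},{"x":0,"y":0,"z":-0.15,"ax":0,"ay":0,"az":0},{"x":0,"y":0,"z":-0.15,"ax":0,"ay":0,"az":0},{"x":0,"y":0,"z":0,"ax":0,"ay":0,"az":0}]'
```

```text
t: 11.97
position: [534.1, -176.8, 177.3]
ee_rot: [0.001, -0.164, 0.986, -0.001]
force: [0.1, -0.9, 3.2]
width: 0.083
finger_force: 61.2
t: 12.38
position: [534.1, -176.6, 171.1]
ee_rot: [0.0, -0.164, 0.986, -0.0]
force: [-0.5, -1.1, 3.0]
width: 0.082
finger_force: 61.2
```

```bash
python3 -m inch '[{"x":0,"y":0,"z":-0.2,"ax":0,"ay":0,"az":0},{"x":0,"y":0,"z":-0.2,"ax":0,"ay":0,"az":0},{"x":0,"y":0,"z":-0.2,"ax":0,"ay":0,"az":0},{"x":0,"y":0,"z":-0.2,"ax":0,"ay":0,"az":0},{"x":0,"y":0,"z":-0.1,"ax":0,"ay":0,"az":0}]'
python3 -m inch '[{"x":0,"y":0,"z":-0.2,"ax":0,"ay":0,"az":0},{"x":0,"y":0,"z":-0.2,"ax":0,"ay":0,"az":0},{"x":0,"y":0,"z":-0.2,"ax":0,"ay":0,"az":0},{"x":0,"y":0,"z":-0.2,"ax":0,"ay":0,"az":0},{"x":0,"y":0,"z":0,"ax":0,"ay":0,"az":0}]'
```

```text
t: 12.8
position: [534.2, -176.5, 162.2]
ee_rot: [0.0, -0.164, 0.986, -0.0]
force: [0.1, -0.7, 6.8]
width: 0.08
finger_force: 61.8
t: 13.22
position: [533.9, -176.5, 153.8]
ee_rot: [0.0, -0.164, 0.986, -0.0]
force: [0.1, -0.8, 1.7]
width: 0.079
finger_force: 61.0
```

```bash
python3 -m inch '[{"x":0,"y":0,"z":-0.15,"ax":0,"ay":0,"az":0},{"x":0,"y":0,"z":-0.15,"ax":0,"ay":0,"az":0},{"x":0,"y":0,"z":-0.15,"ax":0,"ay":0,"az":0},{"x":0,"y":0,"z":-0.1,"ax":0,"ay":0,"az":0},{"x":0,"y":0,"z":0,"ax":0,"ay":0,"az":0}]'
python3 -m inch '[{"x":0,"y":0,"z":-0.1,"ax":0,"ay":0,"az":0},{"x":0,"y":0,"z":-0.1,"ax":0,"ay":0,"az":0},{"x":0,"y":0,"z":-0.1,"ax":0,"ay":0,"az":0},{"x":0,"y":0,"z":0,"ax":0,"ay":0,"az":0},{"x":0,"y":0,"z":0,"ax":0,"ay":0,"az":0}]'
```

```text
t: 13.63
position: [533.7, -176.4, 148.1]
ee_rot: [-0.0, -0.164, 0.986, -0.0]
force: [-1.3, -0.9, 0.3]
width: 0.084
finger_force: 60.9
t: 14.05
position: [533.4, -176.0, 144.6]
ee_rot: [-0.001, -0.164, 0.986, 0.0]
force: [0.6, -0.3, -3.5]
width: 0.084
finger_force: 60.3
```

The rollers now push the tag downward. I open the fingers slightly to release it.

```bash
python3 -m inch '[{"x":0,"y":0,"z":0,"ax":0,"ay":0,"az":0},{"x":0,"y":0,"z":0,"ax":0,"ay":0,"az":0},{"x":0,"y":0,"z":0,"ax":0,"ay":0,"az":0},{"x":0,"y":0,"z":0,"ax":0,"ay":0,"az":0},{"x":0,"y":0,"z":0,"ax":0,"ay":0,"az":0}]' -0.5
python3 -m inch '[{"x":0,"y":0,"z":1,"ax":0,"ay":0,"az":0},{"x":0,"y":0,"z":2,"ax":0,"ay":0,"az":0},{"x":0,"y":0,"z":3,"ax":0,"ay":0,"az":0},{"x":0,"y":0,"z":3,"ax":0,"ay":0,"az":0},{"x":0,"y":0,"z":3,"ax":0,"ay":0,"az":0}]'
python3 -m inch '[{"x":0,"y":0,"z":0,"ax":0,"ay":0,"az":0},{"x":0,"y":0,"z":0,"ax":0,"ay":0,"az":0},{"x":0,"y":0,"z":0,"ax":0,"ay":0,"az":0},{"x":0,"y":0,"z":0,"ax":0,"ay":0,"az":0},{"x":0,"y":0,"z":0,"ax":0,"ay":0,"az":0}]'
python3 - <<'E'
from h import *
from rig import r
s=r.camera("scene"); w=r.camera("wrist")
W=np.zeros((384,800,3),np.uint8); W[:,:400]=cv2.resize(w[60:300,130:380],(400,384))
W[:,400:]=cv2.resize(s[160:280,100:225],(400,384)); cv2.imwrite("pics/end.png",W)
E
```

```text
t: 14.47
position: [533.9, -176.4, 145.5]
ee_rot: [0.0, -0.164, 0.986, -0.0]
force: [-0.1, 0.1, -0.5]
width: 0.251
finger_force: 0.0
t: 14.88
position: [533.5, -176.2, 267.5]
ee_rot: [0.0, -0.164, 0.986, -0.0]
force: [0.2, 0.1, -1.2]
width: 0.249
finger_force: 0.0
t: 15.3
position: [533.2, -176.2, 264.2]
ee_rot: [-0.001, -0.164, 0.986, 0.0]
force: [0.0, -0.4, -0.4]
width: 0.251
finger_force: 0.0
```

View pics/end.png

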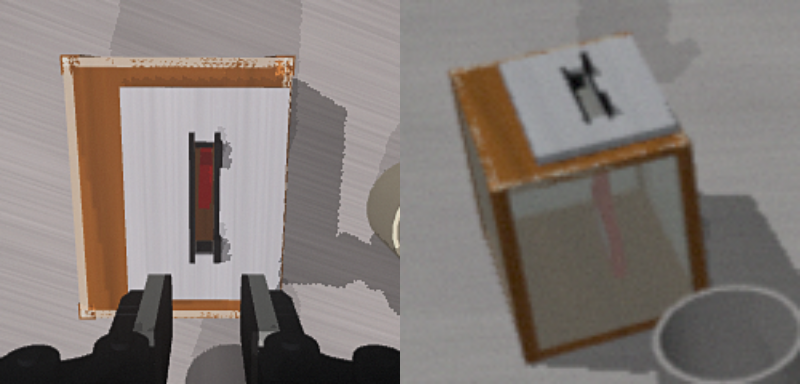

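The tag shows red through the clear wall at crop (605–620, 170–275), below an empty slot. I'll check its height before handing in.

```bash
python3 - <<'E'
from h import *
from rig import r
c,A,p=pose(r,"scene")
for z in(8,50,100,128,36): 
    u,v=proj(c,A,p,[533.6,-176,z]); print(z,round((u-100)*3.2+400),round((v-160)*3.2))
a=r.camera("scene").astype(int); 
for _ in range(4): b=r.camera("scene").astype(int)
print(abs(a-b)[160:280,100:225].max())
E
```

```text
8 610 253
50 602 203
100 592 141
128 586 104
36 605 220
22
```

The foot sits at floor level: the image matches the tag standing or leaning on the floor, and it isn't moving.

```bash
python3 -c "
from rig import r
print(r.sign_off())"
```

```text
the job is handed in; nothing more can be done
None
```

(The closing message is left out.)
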